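# Gauge the seat depth of a camera barrel

### The arm

A 6-joint arm with a two-finger parallel gripper is mounted at the origin on the work surface. World frame = base frame: x ahead of the robot, y to its left, z up, the work surface at z = 0. Lengths are in m, angles in rad, forces in N, time in s.
With the tool pointing down it reaches from about 0.275 to 0.825 m from the base axis. Payload 4.9 kg.
Tool frame: the origin (TCP) lies midway between the tips of the shut fingers; the grasp point (between the pads) lies 19 mm behind it (bot.grip_depth is the distance from the TCP to the grasp point, in m); y points along the fingers, x is the direction in which the jaws open and shut, and the axes are right-handed (so a half turn about y gives the same grasp; the last joint's range is limited). The gripper opens to 85 mm and grips with 20 to 120 N. Pads are 22 mm wide; open, the fingers measure 114 mm over their backs; the gripper's body (76 mm by 85 mm) begins 54 mm behind the grasp point. The pads swing forward as they close: fully open they stand 13 mm farther back than shut.
Start: joints at [-1.291, 0.326, -0.193, 1.052, 0, 1.437], TCP at [0.221, -0.504, 0.231] pointing down, gripper open.
Joint ranges: [-2.65, 2.65], [-0.97, 1.79], [-1.3, 1.35], [-1.93, 2.1], [-1.47, 1.37], [-3.14, 3.14]. Speed limits (rad/s): [2.57, 2.57, 3.14, 3.14, 3.14, 3.14].

### API

Orientations are given as a unit quaternion [w, x, y, z].
In Python, from cell import bot gives the robot as it stands. Calls block until the motion is done:
- bot.move_pose(position, orientation): joint-space move of the TCP to a pose.
- bot.move_linear(position, speed=0.15, rotation=None, until_force=None): straight line of the TCP; rotation=None keeps the orientation; speed is the mean speed in m/s. With until_force (N) it stops when the force on the tool has changed by that much, and returns True; else False.
- bot.goto_joints(angles): joint-space move.
- bot.set_gripper(opening, grasp_force=None): opening from 0.0 (shut) to 1.0 (fully open); grasp_force is the grip in N (None keeps the last); returns when the fingers have stopped.
- bot.wait(seconds).
- bot.solve_ik(position, orientation): joint angles nearest the present ones, or None.
- bot.camera(name): name is "scene" or "top"; returns the picture (400x640x3 uint8, red, green, blue); there is no depth.
- bot.calibration(name): a dict with "mtx" (3x3 intrinsics, pixels), "extrinsics" (4x4, takes a point from world to camera coordinates). Camera axes: x right, y down, z forward; pixel columns grow to the right and rows downward; lengths in m; the calibration is good to about 2 mm. A picture is of the moment at which its call begins. calibration takes no time and is no camera call.
A pose or a line that the arm cannot do raises bot.PlanningError and nothing moves.
- bot.close_job(): hands the job in, once; it reports no verdict.
Trained networks look in the newest picture that a camera, given by its name, has taken for a name from the list of things; names that differ only in an ending like _2 or _b are one class to them, and where a whole thing is asked for, a point or a joint stands for the part that bears it (a point fixed in the world has none). Each returns a list of dicts, best first, with "confidence" (0 to 1); they miss things now and then, are a little off and sometimes report something else, mostly with a low value. They report only what shows in the picture. A call takes as long as a camera call.
- bot.search_frame(camera, thing): "bbox" ([left, top, width, height] in pixels, round what is visible of it).
Readings, each from a call of its own:
- bot.read_clock(): time.
- bot.read_joint_positions(): joint angles.
- bot.read_joint_vel(): joint speeds.
- bot.read_joint_efforts(): joint torques, N m.
- bot.read_position(): TCP position.
- bot.read_tool_rot(): TCP orientation.
- bot.read_ft_force(): force on the tool from outside, world axes, zero at the start.
- bot.read_moment(): the same for the moment, N m.
- bot.read_gripper_width(): opening from 0.0 (shut) to 1.0 (fully open).
Only numpy, scipy, OpenCV 4.12 (cv2) and the standard library are available. Lean on these libraries where they do the work, as an engineer would, in place of code of your own. Each camera call takes 0.05 s, during which the arm holds its last target.

### The job

First press the raised clamp arm fully down onto the camera barrel. Then take the gauge rod that has a collar, slide it into the barrel's sloping guide tube until its collar stops against the mouth, and draw it right out again. Finish while still holding the gauge rod in the gripper: keep it still and level, with its tip about 8 cm above the lens of the upturned reading camera, touching nothing else, and leave the other things on the bench where they are.

Things in the scene. Friction and masses are not known exactly. Their poses are not given: they have to be found in the camera images.
- clamp (a joint): hinge of the clamp arm: 0 = fully down across the barrel, grows as it is raised (starts 0.6 to 1.05 rad, upper stop 1.2). It stays where it is left; about 2 to 3 N at the paddle moves it
- clamp_paddle (a point): centre of the upper face of the rubber paddle at the free end of the clamp arm. The paddle is 32 mm wide, 36 mm long and 10 mm thick, on a steel arm 14 mm wide and 8 mm thick. The paddle centre is 120 mm from the pivot
- clamp_pivot (a point): pivot of the clamp arm, 107 mm above the bench, fixed; its axes are those of the fixture: z up, x horizontal = the hinge axis, y horizontal = the way the arm points when down. At joint value a the centre of the paddle's upper face lies 120 cos a - 5 sin a mm from the pivot along y and 120 sin a + 5 cos a mm above it
- fixture: dark steel base plate 170 x 150 x 15 mm fixed on the bench, carrying the barrel, the two pivot posts (119 mm tall) and the clamp; origin under its centre, x horizontal towards the side that the tube mouth faces
- barrel: white camera barrel 60 mm in diameter and 90 mm long, lying at 25 degrees above the horizontal, with a steel guide tube in its upper end: outside diameter 28 mm, standing out 30 mm, bore 16 mm, clear depth 118 mm from the mouth. Fixed. Origin: centre of the tube's mouth, 101 mm above the bench; z axis = out of the tube along its axis (up and away from the robot), y axis horizontal
- gauge: gauge rod: square aluminium handle 18 x 18 x 110 mm, then round steel collar 28 mm diameter x 8 mm, then steel shaft 10 mm diameter, 85 mm long, last 5 mm tapering. 120 to 195 g. Origin on the axis, 3 mm from the handle's middle towards the collar, close to the balance point; x axis = from tip to handle. Lies level in a slot of the rest, axis 50 mm above the bench, tip towards the robot
- gauge_collar (a point): centre of the collar face that stops on the tube, on the rod's axis, 60 mm from the gauge origin towards the tip; x axis as the gauge's
- gauge_tip (a point): tip of the gauge rod, 145 mm from the gauge origin and 85 mm from the collar face; x axis as the gauge's
- rest: wooden rest, base 175 x 135 x 10 mm, with two parallel slots 84 mm apart for rods; the supports touch the shaft (up to 55 mm high) and the last 13 mm of the handle (up to 51 mm high), the middle of the handle is free all round, 31 mm above the base; fixed. Its x axis runs along the slots, away from the tips
- reader: reading camera standing upright with its lens up: white cylinder 58 mm in diameter on a black base 70 x 70 mm; fixed; origin under its centre
- reader_lens (a point): centre of its lens at the top, 70 mm above the bench
- plain_rod: the rod without a collar: same handle and shaft as the gauge rod but no collar, lying in the other slot of the rest; origin near the middle of its handle
- dome_camera: white dome camera, 110 mm across, 78 mm tall, loose bystander; origin under its centre
- carton: pale carton 100 x 130 x 70 mm, loose bystander; origin under its centre
- tumbler: glass tumbler 68 mm across, 90 mm tall, loose bystander; origin under its centre
- screwdriver: screwdriver lying on the bench, loose bystander
- brush: brush lying on the bench, loose bystander
- box_camera: box-shaped camera about 120 x 56 x 53 mm, loose bystander; origin under its centre

How it is judged:
By the outcome, as a careful person would: the job done as asked, in the order asked, and still so for the second after the job is handed in, while the arm keeps its last pose, push and grip.
It also fails if it takes over 64 s, if anything falls off the work surface, if the arm or the gripper's body presses on something with over 40 N, if the wrist force passes 120 N, or if a joint passes its speed limit or range.

## Working session

There is one attempt and no reset: what is moved stays moved. The work goes in short steps, each a Python script; the robot and the scene stay as the last script left them, time stands still between calls to the robot, and variables do not carry over. Pictures are saved under pics/ and viewed, and the job is handed in when it is done.

```bash
mkdir -p pics; ls; python3 - <<'E'
from cell import bot
import cv2,numpy as np
np.set_printoptions(precision=4,suppress=True)
for c in ("scene","top"):
    im=bot.camera(c); cv2.imwrite(f"pics/{c}0.png",im[:,:,::-1])
    k=bot.calibration(c); print(c,k["mtx"].tolist(),np.array(k["extrinsics"]))
    for t in ["clamp","clamp_paddle","fixture","barrel","gauge","plain_rod","rest","reader","tumbler","dome_camera","carton","box_camera","screwdriver","brush"]:
        r=bot.search_frame(c,t); print(t,[(np.round(d["bbox"]).tolist(),round(d["confidence"],2)) for d in r[:2]])
print(bot.read_clock(),bot.read_position(),bot.read_tool_rot())
E
```

```text
pics
scene [[460.4348797341903, 0.0, 322.971223937774], [0.0, 460.4348797341903, 208.0719523062967], [0.0, 0.0, 1.0]] [[ 0.1884  0.9821 -0.0034 -0.0687]
 [ 0.6904 -0.1349 -0.7108 -0.3597]
 [-0.6985  0.1316 -0.7034  1.8622]
 [ 0.      0.      0.      1.    ]]
clamp [([365.0, 122.0, 26.0, 36.0], 0.55)]
clamp_paddle [([367.0, 123.0, 28.0, 31.0], 0.74)]
fixture [([354.0, 124.0, 58.0, 80.0], 0.6), ([368.0, 125.0, 28.0, 33.0], 0.17)]
barrel [([370.0, 154.0, 25.0, 22.0], 0.57), ([245.0, 195.0, 6.0, 46.0], 0.18)]
gauge [([245.0, 195.0, 8.0, 49.0], 0.51)]
plain_rod [([270.0, 194.0, 14.0, 47.0], 0.49), ([293.0, 227.0, 31.0, 8.0], 0.16)]
rest [([238.0, 197.0, 52.0, 55.0], 0.95)]
reader [([290.0, 174.0, 27.0, 29.0], 0.85)]
tumbler [([197.0, 172.0, 20.0, 33.0], 0.66), ([268.0, 196.0, 16.0, 45.0], 0.3)]
dome_camera [([328.0, 239.0, 38.0, 39.0], 0.74)]
carton [([169.0, 229.0, 52.0, 46.0], 0.83)]
box_camera [([396.0, 231.0, 44.0, 37.0], 0.95)]
screwdriver [([290.0, 227.0, 34.0, 10.0], 0.75)]
brush [([433.0, 189.0, 45.0, 26.0], 0.52)]
top [[411.9251384107276, 0.0, 318.92505821956433], [0.0, 411.92513
[... 292 characters left out ...]
6.0, 31.0, 16.0], 0.5)]
fixture [([236.0, 221.0, 45.0, 52.0], 0.58)]
barrel [([244.0, 229.0, 20.0, 41.0], 0.72), ([298.0, 141.0, 34.0, 32.0], 0.29)]
gauge [([390.0, 181.0, 8.0, 62.0], 0.88)]
plain_rod [([363.0, 182.0, 9.0, 62.0], 0.75)]
rest [([362.0, 183.0, 42.0, 51.0], 0.89)]
reader [([328.0, 234.0, 20.0, 24.0], 0.77), ([247.0, 230.0, 18.0, 42.0], 0.43)]
tumbler [([419.0, 246.0, 22.0, 21.0], 0.76)]
dome_camera [([300.0, 142.0, 35.0, 28.0], 0.97)]
carton [([417.0, 169.0, 50.0, 31.0], 0.89)]
box_camera [([241.0, 135.0, 35.0, 32.0], 0.97)]
screwdriver [([300.0, 188.0, 55.0, 12.0], 0.74)]
brush [([190.0, 166.0, 21.0, 57.0], 0.76)]
1.5 [ 0.2212 -0.5036  0.2313] [-0.592   0.5921 -0.3866  0.3866]
```

```bash
python3 - <<'E'
import cv2
a=cv2.imread('pics/scene0.png'); cv2.imwrite('pics/s0a.png',cv2.resize(a[110:290,160:490],None,fx=2.4,fy=2.4,interpolation=cv2.INTER_CUBIC))
b=cv2.imread('pics/top0.png'); cv2.imwrite('pics/t0a.png',cv2.resize(b[120:290,180:480],None,fx=2.6,fy=2.6,interpolation=cv2.INTER_CUBIC))
cv2.imwrite('pics/s0b.png',cv2.resize(a[115:215,340:440],None,fx=6,fy=6,interpolation=cv2.INTER_CUBIC))
cv2.imwrite('pics/t0b.png',cv2.resize(b[205:285,220:320],None,fx=7,fy=7,interpolation=cv2.INTER_CUBIC))
E
```

```text
(no output)
```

View pics/s0a.png

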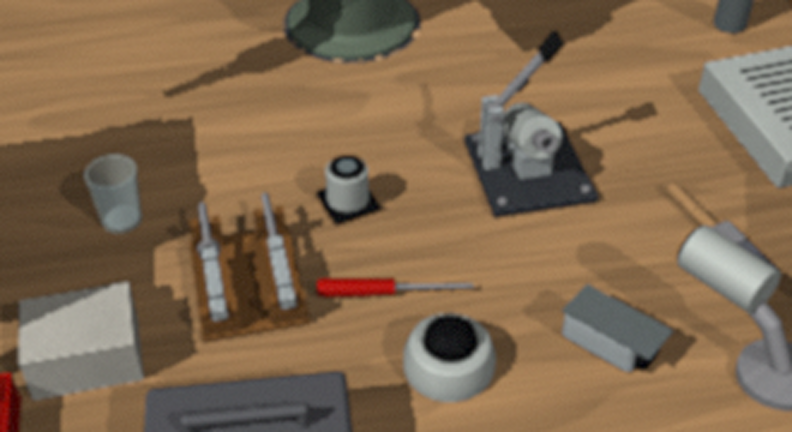

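View pics/t0a.png

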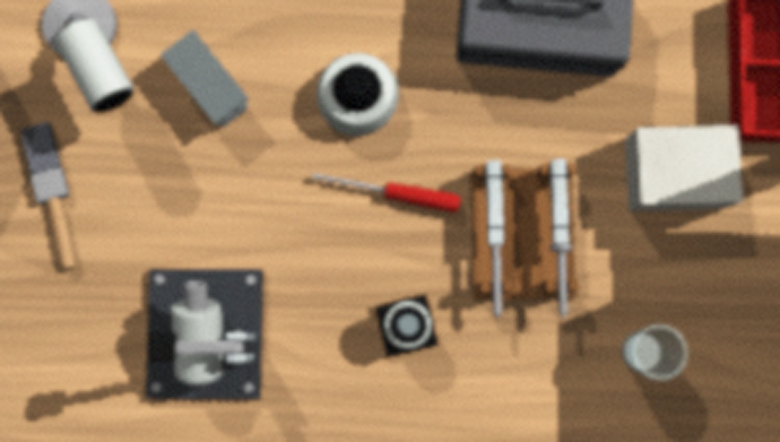

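View pics/s0b.png

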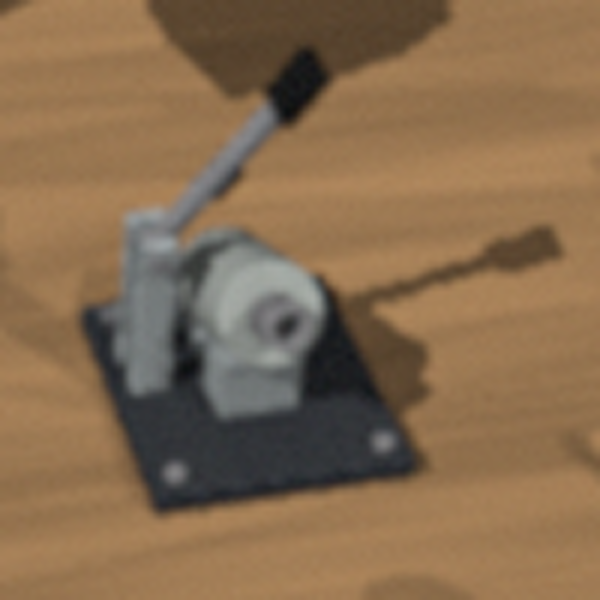

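View pics/t0b.png

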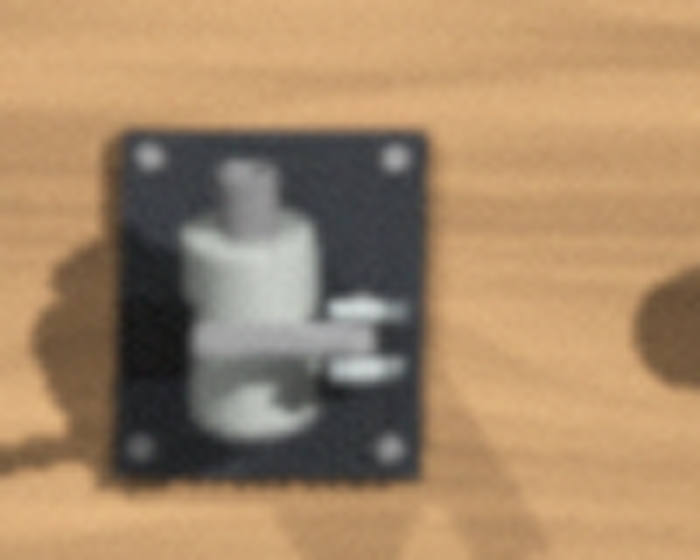

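```bash
cat > h.py <<'E'
import numpy as np,cv2
from scipy.optimize import least_squares
np.set_printoptions(precision=4,suppress=True)
def load(bot):
    C={}
    for c in("scene","top"):
        k=bot.calibration(c);C[c]=(np.array(k["mtx"]),np.array(k["extrinsics"]))
    return C
def proj(C,c,P):
    K,E=C[c];P=np.atleast_2d(P);q=P@E[:3,:3].T+E[:3,3];q=q@K.T;return q[:,:2]/q[:,2:]
def tri(C,ps,pt):
    p=cv2.triangulatePoints(C["scene"][0]@C["scene"][1][:3],C["top"][0]@C["top"][1][:3],np.array(ps,float).reshape(2,1),np.array(pt,float).reshape(2,1))[:,0]
    X=p[:3]/p[3]
    return X,np.r_[proj(C,"scene",X)[0]-ps,proj(C,"top",X)[0]-pt]
def ray(C,c,px,z):
    K,E=C[c];d=E[:3,:3].T@np.linalg.solve(K,np.r_[px,1.]);o=-E[:3,:3].T@E[:3,3];return o+d*(z-o[2])/d[2]
def crop(im,x,y,w,h,f,name,grid=5):
    a=cv2.resize(im[y:y+h,x:x+w,::-1],None,fx=f,fy=f,interpolation=cv2.INTER_CUBIC)
    for i in range(0,w,grid):
        cv2.line(a,(int((i+.5)*f),0),(int((i+.5)*f),6),(0,0,255),1)
        if i%10==0: cv2.putText(a,str(x+i),(int((i+.5)*f)-8,18),0,.4,(0,0,255),1)
    for i in range(0,h,grid):
        cv2.line(a,(0,int((i+.5)*f)),(6,int((i+.5)*f)),(0,0,255),1)
        if i%10==0: cv2.putText(a,str(y+i),(8,int((i+.5)*f)+4),0,.4,(0,0,255),1)
    cv2.imwrite(name,a)
E
python3 - <<'E'
import cv2
from h import *
s=cv2.imread('pics/scene0.png')[:,:,::-1];t=cv2.imread('pics/top0.png')[:,:,::-1]
crop(s,232,188,64,72,8,'pics/sr.png');crop(t,355,175,55,70,8,'pics/tr.png')
crop(s,350,118,66,66,9,'pics/sf.png');crop(t,230,218,60,60,9,'pics/tf.png')
E
```

```text
(no output)
```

View pics/sr.png

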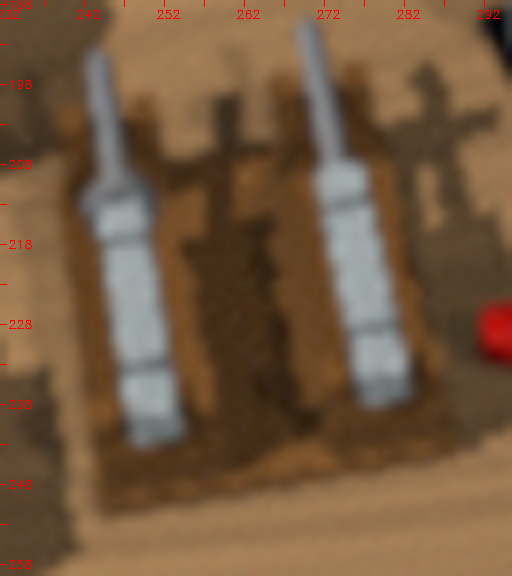

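View pics/tr.png

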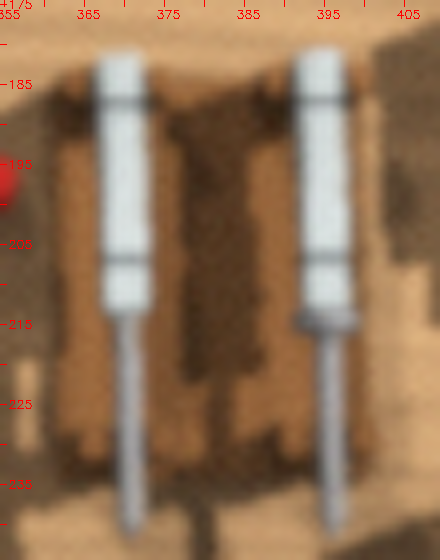

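View pics/sf.png

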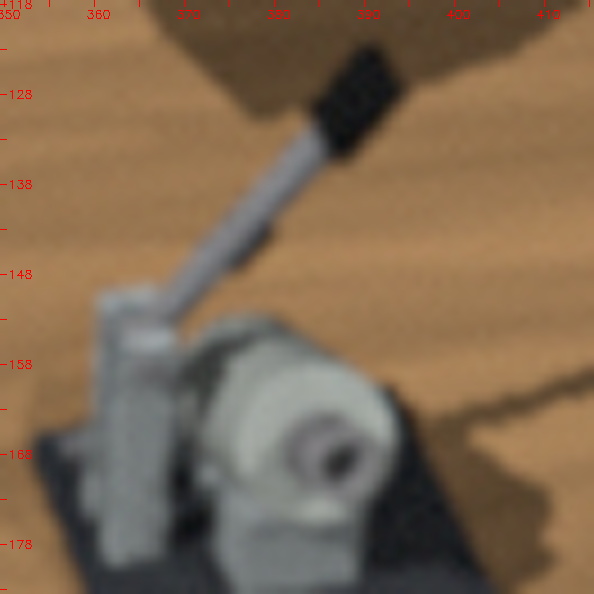

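View pics/tf.png

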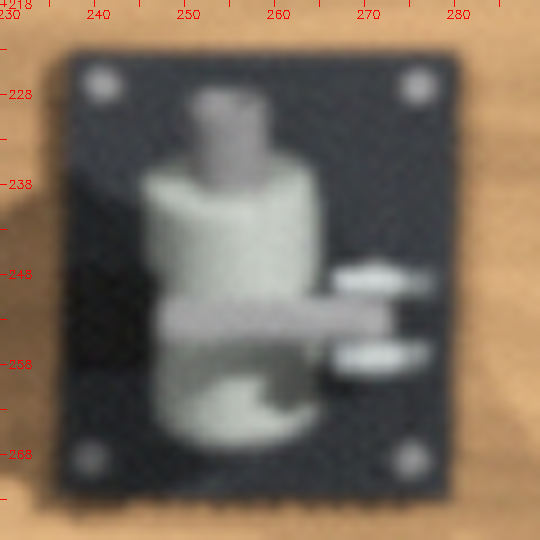

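```bash
python3 - <<'E'
from cell import bot
from h import *
C=load(bot)
for n,s,t in [("tip",(243.5,194),(396.1,240.6)),("collar",(246.4,212.2),(395.5,214.2)),("hend",(251.2,241.6),(394.5,181)),("mouth",(387.2,168.3),(255.2,229.2))]:
    print(n,*tri(C,s,t))
print(ray(C,"scene",(387.2,168.3),.101),ray(C,"top",(255.2,229.2),.101))
for n,z in (("tip",.05),):print(ray(C,"scene",(243.5,194),z),ray(C,"top",(396.1,240.6),z))
# plate screws
for u,v in [(103,86),(418,88),(411,461),(91,458)]: print(ray(C,"top",(230+u/9-.5,218+v/9-.5),.016))
for u,v in [(176,473),(384,441)]: print(ray(C,"scene",(340+u/6-.5,115+v/6-.5),.016))
# lens from bbox/zoom
print("reader",ray(C,"top",(180+408/2.6-.5,120+324/2.6-.5),.07),ray(C,"scene",(160+347/2.4-.5,110+165/2.4-.5),.07))
print(tri(C,(160+347/2.4-.5,110+165/2.4-.5),(180+408/2.6-.5,120+324/2.6-.5)))
# arm line
print("paddle centre upper?",ray(C,"scene",(350+360/9-.5,118+103/9-.5),.2))
E
```

```text
tip [ 0.4591 -0.2755  0.0553] [0.0482 0.0034 0.0575 0.0067]
collar [ 0.5464 -0.2725  0.0588] [-0.0517 -0.0035 -0.0586 -0.0071]
hend [ 0.6603 -0.2691  0.0502] [-0.4769 -0.0295 -0.5025 -0.0657]
mouth [0.4824 0.1861 0.1063] [-0.3742  0.0353 -0.4539 -0.1277]
[0.4764 0.1896 0.101 ] [0.4823 0.1855 0.101 ]
[ 0.4533 -0.2759  0.05  ] [ 0.4593 -0.2762  0.05  ]
[0.4929 0.2482 0.016 ]
[0.4953 0.1283 0.016 ]
[0.3556 0.1253 0.016 ]
[0.3535 0.2454 0.016 ]
[0.4922 0.1302 0.016 ]
[0.4891 0.2509 0.016 ]
reader [ 0.4422 -0.0776  0.07  ] [ 0.4377 -0.0763  0.07  ]
(array([ 0.4421, -0.0771,  0.0739]), array([-0.0808, -0.0002, -0.0985, -0.018 ]))
paddle centre upper? [0.4024 0.2095 0.2   ]
```

```bash
cat >> h.py <<'E'
from scipy.spatial.transform import Rotation as R
def quat(yaw,pitch,flip=1):
    # tool for rod with +x(tip->handle) heading yaw; pitch: tip down angle
    h=R.from_euler('z',yaw)*R.from_euler('y',-pitch)
    y=h.apply([0,0,-1]);x=h.apply([0,flip,0]);z=np.cross(x,y)
    q=R.from_matrix(np.c_[x,y,z]).as_quat();return np.r_[q[3],q[:3]].tolist()
E
python3 - <<'E'
from cell import bot
from h import *
C=load(bot)
yaw=.02;ux=np.array([np.cos(yaw),np.sin(yaw),0]);uy=np.array([-np.sin(yaw),np.cos(yaw),0]);uz=np.array([0,0,1.])
def pt(p,r,n):
    P=np.r_[p[:2],.107];a=p[2];return P+uy*(r*np.cos(a)-n*np.sin(a))+uz*(r*np.sin(a)+n*np.cos(a))
def f(p):
    o=p[3:5]
    return np.r_[proj(C,"top",pt(p,.102,.004))[0]-(246.9,252.8),proj(C,"scene",pt(p,.102,.004))[0]-(384.8,132.5)-o,proj(C,"scene",pt(p,.138,.0))[0]-(392.6,124.9)-o,o*.6]
s=least_squares(f,[.42,.13,.9,0,0]);print(s.x,s.fun)
p=s.x
print("pad",pt(p,.12,.005))
for c in C: print(c,proj(C,c,pt(p,0,0)),proj(C,c,pt(p,.12,.005)))
M=bot.read_tool_rot();print(R.from_quat([*M[1:],M[0]]).as_matrix())
for fl in (1,-1):
  for nm,P,q in [("pad",[.41,.21,.25],quat(0,0,fl)),("grasp",[.58,-.272,.031],quat(.03,0,fl)),("pre",[.63,.186,.17],quat(.02,.436,fl)),("ins",[.54,.186,.11],quat(.02,.436,fl)),("fin",[.585,-.077,.131],quat(0,0,fl))]:
    print(fl,nm,bot.solve_ik(P,q))
E
```

```text
[ 0.4081  0.1351  0.9351 -0.0639 -0.0688] [-0.0164 -0.016  -0.2274  0.1531  0.2044 -0.1779 -0.0383 -0.0413]
pad [0.4067 0.2023 0.2065]
scene [[365.5344 155.889 ]] [[387.9287 128.2658]]
top [[269.6378 252.923 ]] [[242.6118 252.7579]]
[[ 0.4021 -0.      0.9156]
 [-0.9156 -0.      0.4021]
 [ 0.     -1.     -0.    ]]
1 pad [ 0.3129  0.1472 -0.379   1.0446  0.      0.3129]
1 grasp [-0.5537  0.6731 -0.1739  0.7238  0.     -0.5837]
1 pre [ 0.2123  0.3064 -0.504   0.3315 -0.0808  0.1747]
1 ins [ 0.2551  0.2612 -0.7738  0.1104 -0.0985  0.2138]
1 fin [-0.2559  0.4806 -0.2275  0.8626  0.     -0.2559]
-1 pad [ 0.3129  0.1472 -0.379   1.0446  0.     -2.8287]
-1 grasp [-0.5537  0.6731 -0.1739  0.7238  0.      2.5579]
-1 pre [ 0.2123  0.3064 -0.504   0.3315 -0.0808 -2.9669]
-1 ins [ 0.2551  0.2612 -0.7738  0.1104 -0.0985 -2.9278]
-1 fin [-0.2559  0.4806 -0.2275  0.8626  0.      2.8857]
```

```bash
python3 - <<'E'
from cell import bot
from h import *
C=load(bot)
bot.set_gripper(0.0,60)
bot.move_pose([.407,.200,.27],quat(.02,0))
p=bot.read_position();print(p,bot.read_clock(),bot.read_ft_force())
for c in C:
    im=bot.camera(c);u,v=proj(C,c,p)[0];print(c,u,v);crop(im,int(u)-32,int(v)-40,65,75,8,f"pics/cal_{c}.png")
E
```

```text
[0.4074 0.1995 0.2699] 4.8417 [-0.5579  0.3145  0.3372]
scene 389.07633121649246 111.29665145622299
top 239.3841250866711 252.52190664725387
```

View pics/cal_scene.png

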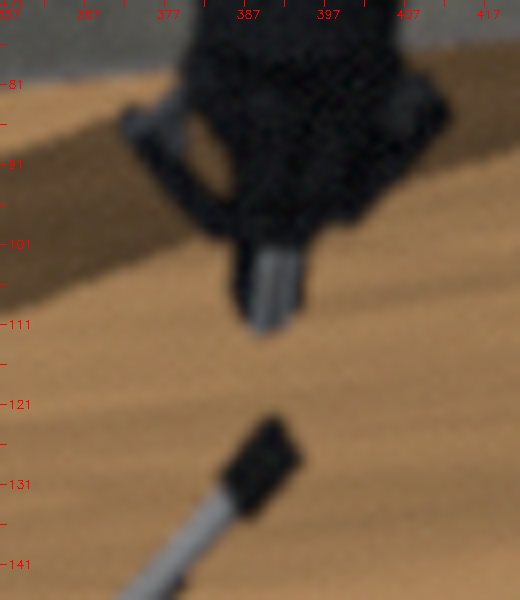

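View pics/cal_top.png

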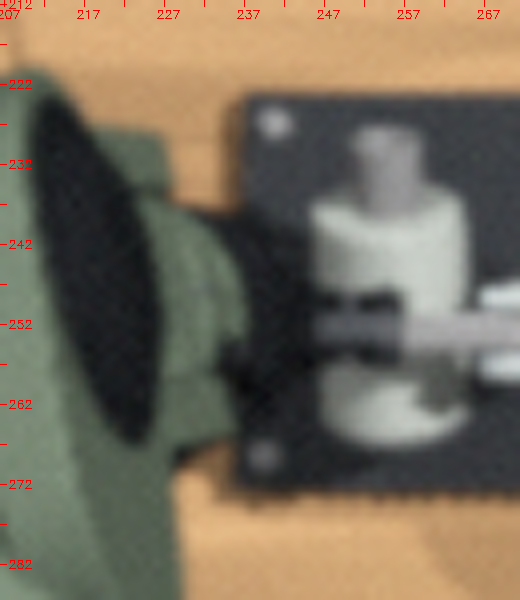

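```bash
python3 - <<'E'
from cell import bot
from h import *
q=quat(.02,0)
bot.move_linear([.407,.190,.235],.15)
r=bot.move_linear([.407,.190,.185],.03,until_force=3)
print(r,bot.read_position(),bot.read_ft_force(),bot.read_clock())
z0=bot.read_position()[2]
def pose(a):
    off=.012*min(1,a/.5)
    return [.4078-.02*(.12*np.cos(a)),.135+.12*np.cos(a)-.005*np.sin(a)-off,.107+.12*np.sin(a)+.005*np.cos(a)]
from scipy.optimize import brentq
a0=brentq(lambda a:pose(a)[2]-z0,0,1.3);print("a0",a0)
for a in np.linspace(a0,.05,8)[1:]:
    bot.move_linear(pose(a),.08); print(round(a,3),bot.read_position(),bot.read_ft_force())
P=pose(0);P[2]-=.012
r=bot.move_linear(P,.03,until_force=15)
print(r,bot.read_position(),bot.read_ft_force(),bot.read_clock())
im=bot.camera("scene");crop(im,345,105,75,85,7,"pics/pr_s.png")
E
```

```text
False [0.407  0.19   0.1851] [-0.8191 -0.375   1.4367] 7.15
a0 0.6660180413738088
0.578 [0.4056 0.2211 0.1766] [-0.1663  0.6129 -0.0244]
0.49 [0.4053 0.2268 0.1673] [-0.3953  1.0396 -0.306 ]
0.402 [0.4052 0.234  0.158 ] [0.2175 0.1548 0.4712]
0.314 [0.4051 0.2403 0.1482] [-0.0339  0.1717 -0.3147]
0.226 [0.405  0.2455 0.1384] [ 0.0845  0.3018 -0.3494]
0.138 [0.405  0.2499 0.1281] [0.7766 0.0254 0.3585]
0.05 [0.405  0.2534 0.1176] [ 0.6636 -0.0483 -0.4655]
True [0.4057 0.254  0.1119] [-2.7842 -1.4672 11.4231] 9.825
```

View pics/pr_s.png

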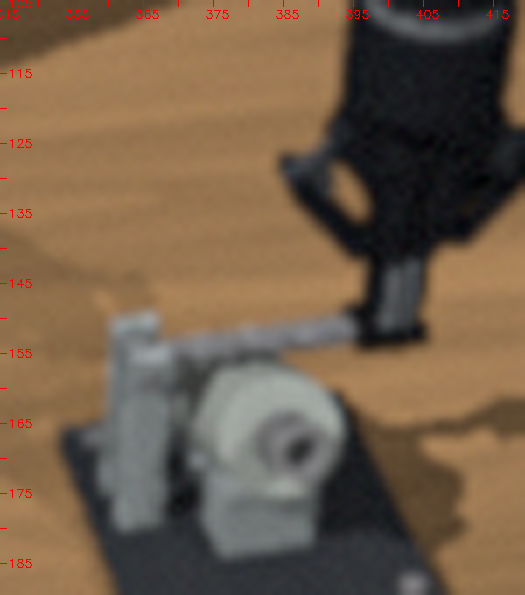

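```bash
python3 - <<'E'
from cell import bot
from h import *
C=load(bot)
p=bot.read_position()
r=bot.move_linear([p[0],p[1],p[2]-.006],.02,until_force=12)
print(r,bot.read_position(),bot.read_ft_force())
bot.move_linear([p[0],p[1],.26],.25)
print("force free",bot.read_ft_force())
tip=ray(C,"top",(396.1,240.6),.05);end=ray(C,"top",(394.5,181),.056);col=ray(C,"top",(395.5,214.2),.055)
d=end-tip;yaw=np.arctan2(d[1],d[0]);print(tip,col,end,np.hypot(*d[:2]),yaw)
o=tip[:2]+.145*np.array([np.cos(yaw),np.sin(yaw)]);print("origin",o)
bot.set_gripper(.55)
bot.move_pose([o[0],o[1],.20],quat(yaw,0))
im=bot.camera("scene");crop(im,225,150,75,100,6,"pics/g_s.png")
im=bot.camera("top");crop(im,340,165,75,85,7,"pics/g_t.png")
print(bot.read_position(),bot.read_clock())
E
```

```text
True [0.4057 0.254  0.1119] [-2.2886 -0.8781 11.2422]
force free [ 0.4757 -0.1117 -1.042 ]
[ 0.4593 -0.2762  0.05  ] [ 0.5468 -0.2733  0.055 ] [ 0.659  -0.2697  0.056 ] 0.19981535375806345 0.03252689820795442
origin [ 0.6043 -0.2715]
[ 0.6047 -0.2703  0.2004] 13.475
```

View pics/g_s.png

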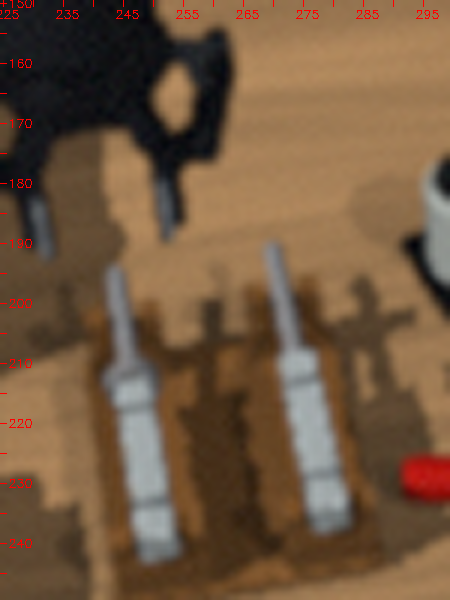

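View pics/g_t.png

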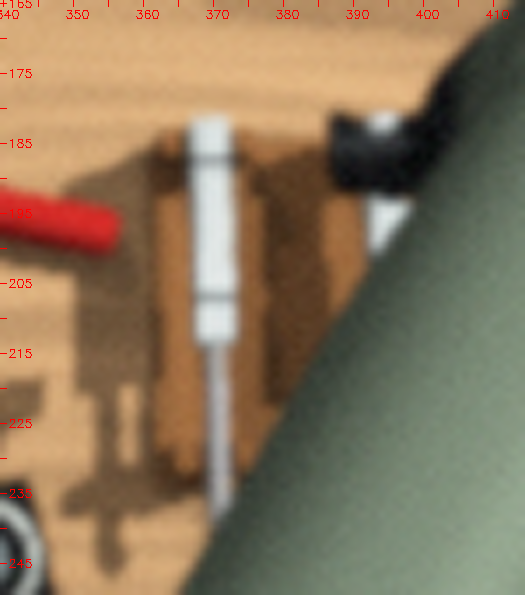

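```bash
python3 - <<'E'
from cell import bot
from h import *
C=load(bot)
print(proj(C,"scene",[.6047,-.2703,.2]))
print(bot.move_linear([.603,-.2715,.08],.2,until_force=6))
print(bot.move_linear([.603,-.2715,.029],.08,until_force=6),bot.read_position())
bot.set_gripper(0.0,80)
print(bot.read_gripper_width(),bot.read_ft_force(),bot.read_position())
bot.move_linear([.603,-.2715,.08],.08)
bot.move_linear([.603,-.2715,.22],.2)
print(bot.read_ft_force(),bot.read_gripper_width(),bot.read_clock())
im=bot.camera("scene");crop(im,195,130,100,130,4.5,"pics/l_s.png")
E
```

```text
[[242.4698 190.6245]]
False
False [ 0.6032 -0.2716  0.029 ]
0.1960259914982827 [0.0254 0.094  2.8465] [ 0.6036 -0.2718  0.0299]
[-0.2512  0.2013 -1.5505] 0.19748435638239067 17.025
```

View pics/l_s.png

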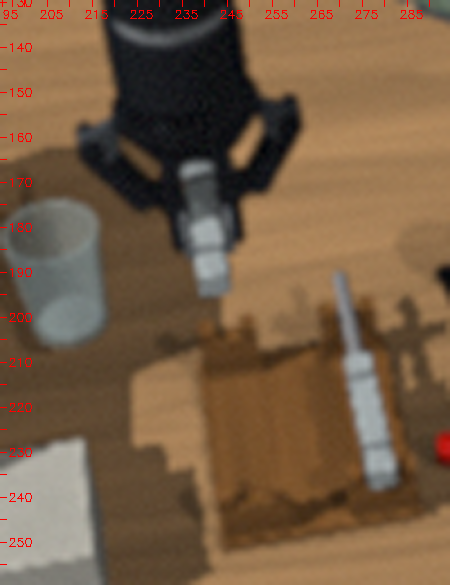

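```bash
python3 - <<'E'
from cell import bot
from h import *
C=load(bot)
S=lambda u,v:(160+u/2.4-.5-1,110+v/2.4-.5+1.3)
T=lambda u,v:(180+u/2.6-.5,120+v/2.6-.5)
print("lamp end near",tri(C,S(700,255),T(112,102)))
print("lamp far",tri(C,S(758,285),T(72,35)))
for u in [(165,65),(193,32),(245,100),(220,125)]: print("box top",ray(C,"top",T(*u),.053))
M=np.array([.4823,.1855,.101]);yaw=.02;b=np.radians(25)
u=np.array([np.cos(b)*np.cos(yaw),np.cos(b)*np.sin(yaw),np.sin(b)])
q=quat(yaw,b);ap=R.from_quat([*q[1:],q[0]]).as_matrix()[:,1]
for s in (.1,.05,.03,-.085): 
    P=M+u*(s+.145)+.02*ap;print(s,P,bot.solve_ik(P,q),ap)
E
```

```text
lamp end near (array([0.7138, 0.3084, 0.0916]), array([-0.6128,  0.0977, -0.6464, -0.2248]))
lamp far (array([0.7914, 0.3504, 0.1138]), array([ 1.7545, -0.3435,  1.7684,  0.6327]))
box top [0.7735 0.2488 0.053 ]
box top [0.8192 0.214  0.053 ]
box top [0.7289 0.1414 0.053 ]
box top [0.6947 0.1727 0.053 ]
0.1 [0.7128 0.1901 0.1864] [ 0.1903  0.4218 -0.2778  0.4404 -0.0717  0.1546] [ 0.4225  0.0085 -0.9063]
0.05 [0.6674 0.1892 0.1653] [ 0.2039  0.3721 -0.4186  0.3502 -0.0774  0.167 ] [ 0.4225  0.0085 -0.9063]
0.03 [0.6493 0.1888 0.1568] [ 0.2099  0.3541 -0.4727  0.3146 -0.0799  0.1725] [ 0.4225  0.0085 -0.9063]
-0.085 [0.5451 0.1868 0.1082] [ 0.2539  0.272  -0.7644  0.1085 -0.0981  0.2126] [ 0.4225  0.0085 -0.9063]
```

```bash
cat >> h.py <<'E'
M0=np.array([.4823,.1855,.101]);B=np.radians(25)
def inspose(s,M=M0,yaw=.02,b=B,L=.145,d=.02):
    u=np.array([np.cos(b)*np.cos(yaw),np.cos(b)*np.sin(yaw),np.sin(b)])
    q=quat(yaw,b);ap=R.from_quat([*q[1:],q[0]]).as_matrix()[:,1]
    return (M+u*(s+L)+d*ap).tolist(),q,u
E
python3 - <<'E'
from cell import bot
from h import *
C=load(bot)
P,q,u=inspose(.08); P[2]+=.06
bot.move_pose([.62,-.05,.30],quat(0,0))
bot.move_pose(P,q)
P,q,u=inspose(.04)
bot.move_linear(inspose(.08)[0],.2)
bot.move_linear(P,.1)
print(bot.read_position(),P,bot.read_clock(),bot.read_ft_force())
print(proj(C,"scene",M0+u*.04),proj(C,"top",M0+u*.04))
im=bot.camera("scene");crop(im,350,120,80,80,7,"pics/i_s.png")
im=bot.camera("top");crop(im,220,190,80,80,7,"pics/i_t.png")
E
```

```text
[0.6598 0.1892 0.1629] [0.6583840831495399, 0.18902215129568722, 0.16105822268129638] 20.0167 [-0.0775 -0.1822 -1.9114]
[[390.5083 172.7447]] [[254.6694 217.4983]]
```

View pics/i_s.png

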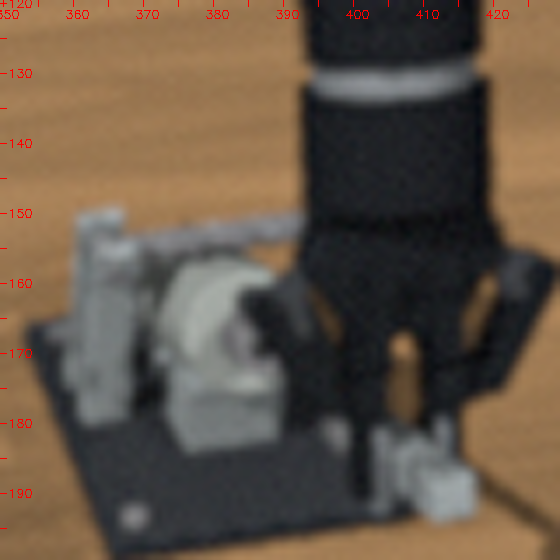

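View pics/i_t.png

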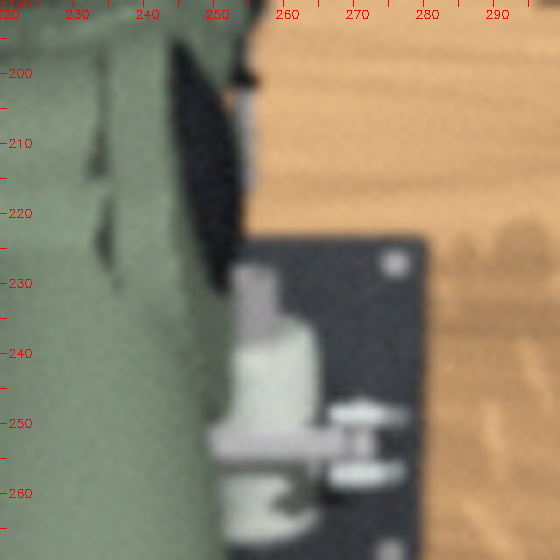

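```bash
python3 - <<'E'
from cell import bot
from h import *
C=load(bot)
P,q,u=inspose(.04)
p=bot.read_position();Q=bot.read_tool_rot();print(p-np.array(P),q,Q)
im=bot.camera("top");crop(im,240,190,30,55,11,"pics/i_t2.png",2)
for v in (203,206,209,212,228,230,232,234,236): print(v,im[v,248:266].astype(int).sum(1))
for r,o in ((0.04,.005),(0.06,.005),(-.005,.014),(-.015,.014)): print(r,proj(C,"top",M0+u*r+[0,0,0]),proj(C,"top",M0+u*r+[0,-o,0]))
E
```

```text
[0.0016 0.0001 0.0016] [-0.37610998169452897, 0.5903744136758254, 0.6023015710981295, -0.3837084189842483] [-0.3754  0.5909  0.6029 -0.3826]
203 [103  97 123 189 289 312 316 388 446 498 528 528 533 537 524 531 522 525]
206 [103 103  88 104 151 245 364 458 507 535 536 536 534 520 538 526 525 528]
209 [117  96  89  91 101 187 302 409 461 498 511 520 522 529 524 519 516 528]
212 [102 112  99  78  95 116 244 370 456 513 531 529 529 529 524 531 528 539]
228 [237 164  96  68 131 280 370 396 367 340 311 252 208 189 195 209 197 204]
230 [251 194 142  89 144 320 436 452 444 434 414 327 232 207 200 199 200 191]
232 [262 258 229 218 226 320 396 431 456 449 427 334 223 203 194 197 187 203]
234 [259 258 260 255 273 332 408 435 445 453 438 370 301 248 224 199 199 196]
236 [270 264 262 262 282 324 403 442 458 440 443 428 439 430 419 375 301 223]
0.04 [[254.6694 217.4983]] [[256.2367 217.5384]]
0.06 [[254.4056 211.5669]] [[255.98   211.6071]]
-0.005 [[255.2544 230.6519]] [[259.5994 230.7642]]
-0.015 [[255.3828 233.5394]] [[259.7183 233.6517]]
```

View pics/i_t2.png

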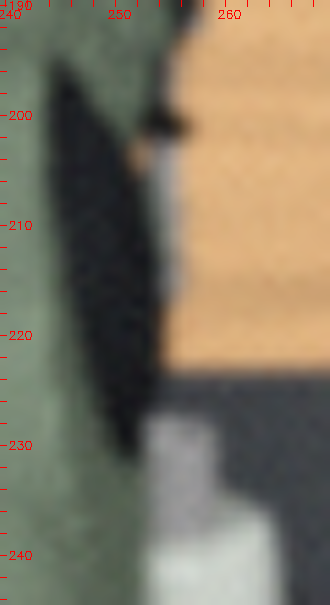

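```bash
cat >> h.py <<'E'
def sdec(p,M=M0,yaw=.02,b=B,L=.145,d=.02):
    P,q,u=inspose(0,M,yaw,b,L,d);e=np.array(p)-P
    n=np.array([-np.sin(b),0,np.cos(b)]);l=np.array([-np.sin(yaw),np.cos(yaw),0])
    return np.array([e@u,e@l,e@n])*1000  # along (out), lateral(+y), normal(up) mm
E
python3 - <<'E'
from cell import bot
from h import *
M=M0+[-.0003,-.0007,-.0006]
for s in (.0,-.02):
    r=bot.move_linear(inspose(s,M)[0],.05,until_force=5)
    print(s,r,sdec(bot.read_position()),bot.read_ft_force(),bot.read_moment())
    if r: break
print(bot.read_clock())
im=bot.camera("top");crop(im,220,190,80,80,7,"pics/j_t.png")
E
```

```text
0.0 False [ 0.0503 -0.6541 -0.2941] [ 0.5686  0.3372 -1.563 ] [-0.0054  0.5042 -0.0258]
-0.02 False [-21.7737  -0.4219  -0.5435] [-1.0331  2.4472 -2.6664] [ 0.4729  0.7872 -0.0887]
21.675
```

View pics/j_t.png

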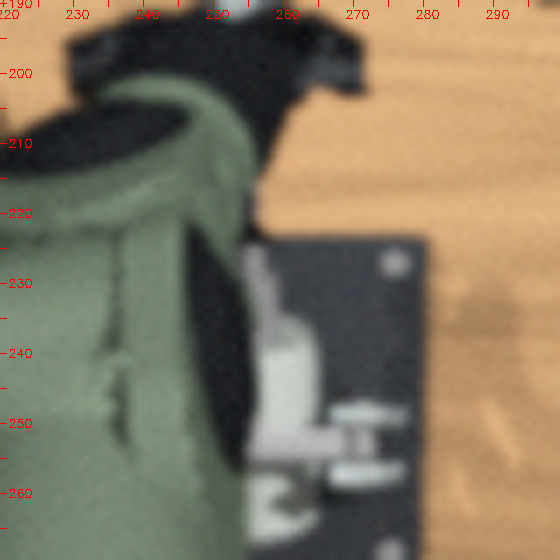

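```bash
python3 - <<'E'
from cell import bot
from h import *
M=M0+[-.0003,.0003,-.0006]
for s in (-.02,-.035,-.05,-.065,-.078):
    r=bot.move_linear(inspose(s,M)[0],.04,until_force=5)
    print(s,r,sdec(bot.read_position()),bot.read_ft_force(),bot.read_moment())
    if r: break
print(bot.read_clock())
E
```

```text
-0.02 False [-20.0085   0.0736  -0.4059] [-0.2513  0.2352 -1.828 ] [-0.0032  0.5078 -0.0021]
-0.035 False [-35.6921   0.267   -0.3812] [-0.0004  0.2495 -1.1705] [ 0.0124  0.473  -0.0043]
-0.05 False [-50.6697   0.3097  -0.3974] [ 0.1598 -0.2521 -1.3271] [-0.0031  0.4555  0.0107]
-0.065 False [-65.7188   0.3125  -0.4226] [ 0.762  -0.0742 -1.2284] [-0.0365  0.5432 -0.0097]
-0.078 False [-78.8846   0.3193  -0.4407] [ 0.2019  0.5416 -2.1289] [0.0035 0.4784 0.0186]
24.025
```

Clean entry with almost no side load. Now I seat the collar.

```bash
python3 - <<'E'
from cell import bot
from h import *
M=M0+[-.0003,.0003,-.0006]
r=bot.move_linear(inspose(-.105,M)[0],.025,until_force=12)
p=bot.read_position();print(r,sdec(p),bot.read_ft_force(),bot.read_moment())
r=bot.move_linear((p-inspose(0)[2]*.006).tolist(),.02,until_force=12)
p2=bot.read_position();print(r,sdec(p2),bot.read_ft_force(),bot.read_moment(),bot.read_gripper_width(),bot.read_clock())
im=bot.camera("top");crop(im,220,190,80,80,7,"pics/k_t.png")
im=bot.camera("scene");crop(im,345,115,80,85,7,"pics/k_s.png")
E
```

```text
True [-82.2378   0.3299   0.2598] [1.8897 0.0801 0.2333] [-0.04    0.0215  0.0194]
False [-82.0803   0.3039   1.0767] [10.176  -1.579  -1.0146] [-0.2364 -1.5982 -0.0557] 0.19557928495115634 24.975
```

View pics/k_t.png

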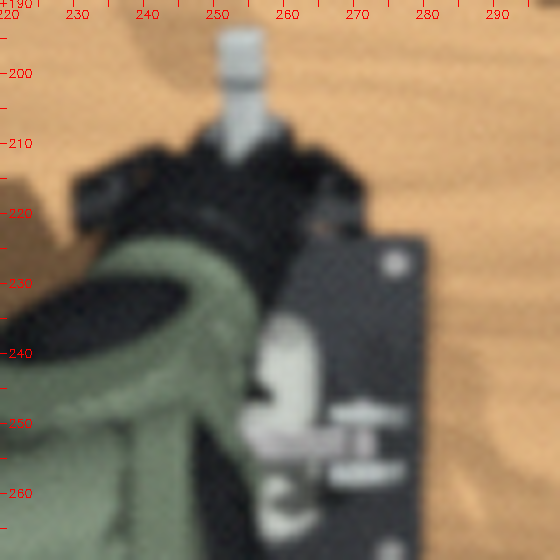

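View pics/k_s.png

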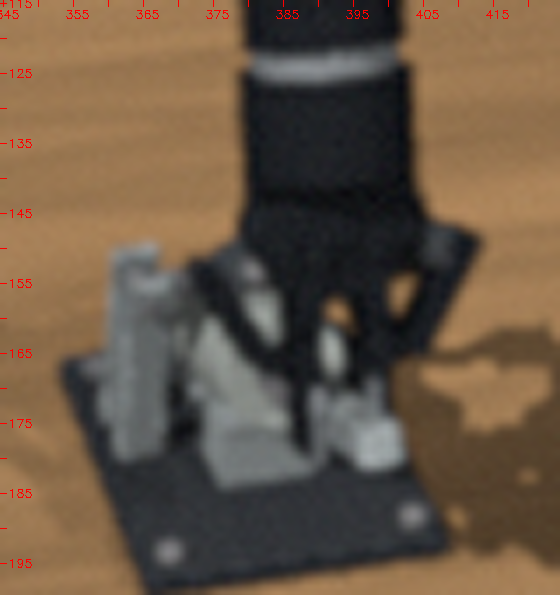

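```bash
python3 - <<'E'
from cell import bot
from h import *
C=load(bot)
P,q,u=inspose(0);n=np.array([-np.sin(B),0,np.cos(B)])
for e in (0,.003): 
  for M in (M0,M0+[0.003,0,0]): print(e,proj(C,"top",M+u*(.118+e)+n*.009))
M=M0+[-.0003,.0003,-.0006]
bot.move_linear(inspose(-.080,M)[0],.03)
print(sdec(bot.read_position()),bot.read_ft_force())
r=bot.move_linear(inspose(-.105,M)[0],.03,until_force=20)
print(r,sdec(bot.read_position()),bot.read_ft_force(),bot.read_gripper_width(),bot.read_clock())
E
```

```text
0 [[253.1476 194.8977]]
0 [[253.1939 193.943 ]]
0.003 [[253.1062 193.9741]]
0.003 [[253.1525 193.019 ]]
[-81.7623   0.2558  -0.7233] [ 0.3519  0.1364 -1.1068]
True [-81.7949   0.2976   0.7563] [ 1.5277 -0.9564  0.4551] 0.19819776164202083 25.975
```

```bash
python3 - <<'E'
from cell import bot
from h import *
C=load(bot)
M=M0+[-.0003,.0003,-.0006]
for s in (-.06,-.01,.06):
    r=bot.move_linear(inspose(s,M)[0],.08,until_force=12)
    print(r,sdec(bot.read_position()),bot.read_ft_force(),bot.read_clock())
    if r:break
else:
    P=inspose(.06,M)[0];P[2]+=.08
    bot.move_linear(P,.15)
    bot.move_pose([.62,.0,.28],quat(0,0))
    bot.move_linear([.5853,-.0776,.21],.15)
    bot.wait(.3)
    print(bot.read_position(),bot.read_ft_force(),bot.read_gripper_width(),bot.read_clock())
for c in C:
    im=bot.camera(c)
    if c=="scene": crop(im,270,110,75,110,5.4,"pics/f_s.png")
    else: crop(im,300,170,75,100,5.5,"pics/f_t.png")
    cv2.imwrite(f"pics/full_{c}.png",im[:,:,::-1])
E
```

```text
False [-60.3347   0.4654  -0.4368] [-0.3505  0.7519 -0.7242] 26.4
False [-10.5166   0.3556  -0.3979] [ 0.2809  0.7033 -0.9844] 27.175
False [58.4733  0.2052 -0.6832] [-0.0791 -0.0397 -1.0151] 28.2
[ 0.5857 -0.0772  0.2104] [ 0.8011 -1.0631 -1.8034] 0.1956949201746361 30.875
```

View pics/f_s.png

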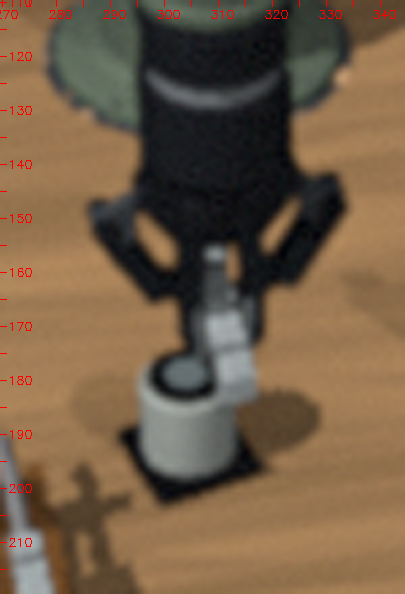

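View pics/f_t.png

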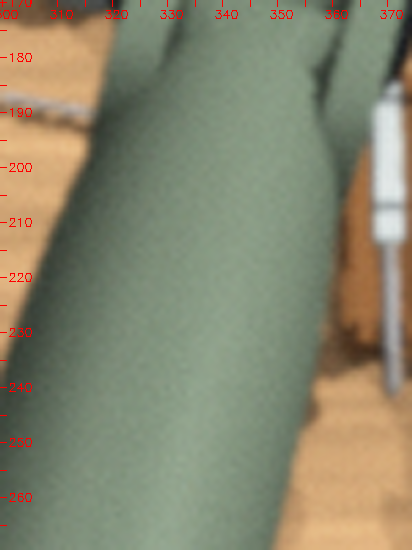

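View pics/full_scene.png

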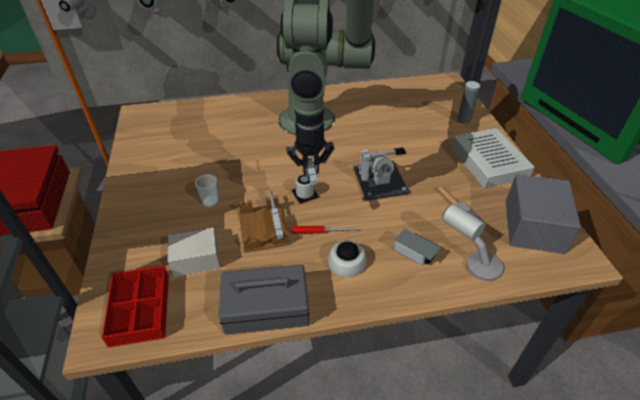

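```bash
python3 - <<'E'
from cell import bot
from h import *
C=load(bot)
yaw=-np.pi/2; lens=np.array([.4422,-.0776])
def fp(z,yaw=yaw): h=np.array([np.cos(yaw),np.sin(yaw)]);return [*(lens+.145*h),z-.02]
print(bot.solve_ik(fp(.20),quat(yaw,0)),bot.solve_ik(fp(.15),quat(yaw,0)))
bot.move_linear([.5853,-.0776,.26],.15)
bot.move_pose(fp(.24),quat(yaw,0))
bot.move_linear(fp(.17),.15); bot.wait(.3)
p=bot.read_position();print(p,fp(.17),bot.read_ft_force(),bot.read_clock())
T=[*lens,.17]
im=bot.camera("scene");print(proj(C,"scene",T));crop(im,240,120,100,90,7,"pics/m_s.png");cv2.imwrite("pics/ms_full.png",im[:,:,::-1])
im=bot.camera("top");print(proj(C,"top",T));crop(im,310,190,100,80,7,"pics/m_t.png");cv2.imwrite("pics/mt_full.png",im[:,:,::-1])
E
```

```text
[-0.6156  0.2687 -0.4131  0.8889  0.      0.9552] [-0.6156  0.3233 -0.4816  0.766   0.      0.9552]
[ 0.4427 -0.2229  0.1508] [np.float64(0.4422), np.float64(-0.2226), 0.15000000000000002] [ 0.859  -0.1811 -1.6761] 33.4917
[[302.8531 154.7876]]
[[337.6946 243.3742]]
```

View pics/m_s.png

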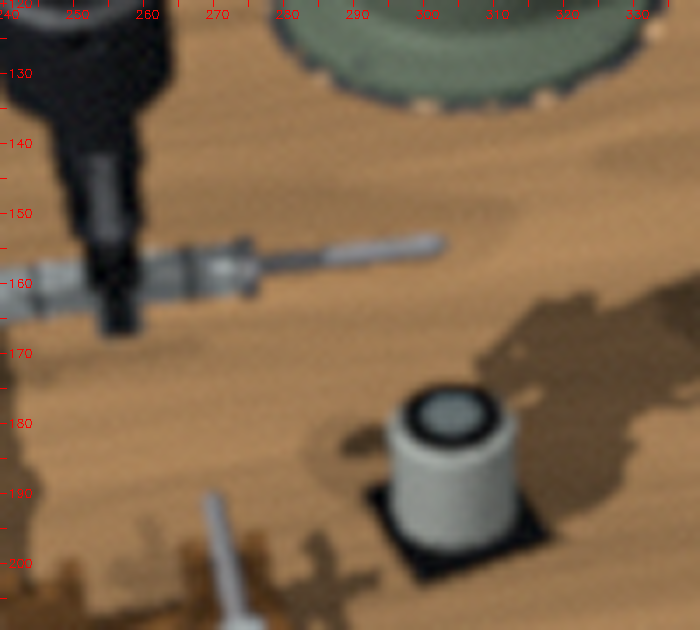

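View pics/m_t.png

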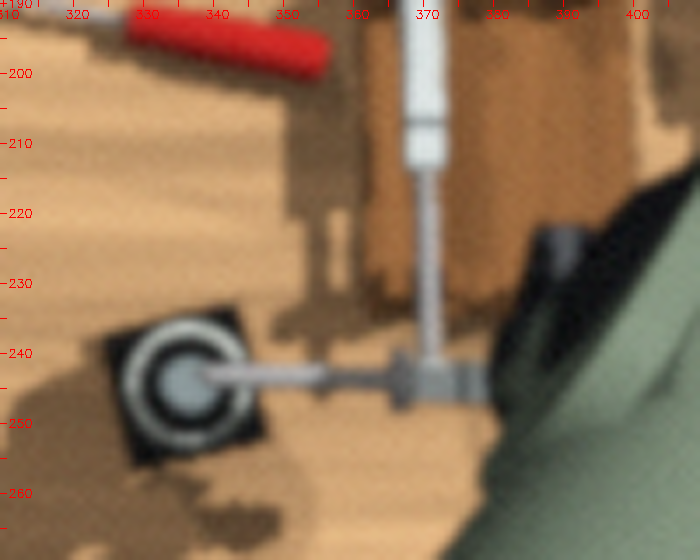

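```bash
python3 - <<'E'
from cell import bot
from h import *
C=load(bot)
for n,s,t in [("tip",(302.7,154.5),(338.8,242.6)),("collar",(274.8,157.6),(366.9,243.6)),("lens",(304.2,178.5),(336.2,244.2))]:
    s=np.array(s)-[1,-1.3];X,r=tri(C,s,t);print(n,X,r)
p=bot.read_position();print(p)
for n,l in(("tip",.145),("colface",.06),("colmid",.056)):
    P=[p[0],p[1]+l,p[2]+.02];print(n,P,proj(C,"scene",P),proj(C,"top",P))
print(ray(C,"top",(336.2,244.2),.07))
E
```

```text
tip [ 0.4446 -0.0813  0.1685] [0.0971 0.0004 0.1214 0.0218]
collar [ 0.4437 -0.1672  0.1688] [0.2716 0.0098 0.339  0.0495]
lens [ 0.4417 -0.0786  0.0672] [ 0.4026 -0.0001  0.4905  0.0878]
[ 0.4425 -0.2228  0.1505]
tip [np.float64(0.4424696429469828), np.float64(-0.07779124428364892), np.float64(0.17049030427848036)] [[302.8003 154.7226]] [[337.7663 243.2825]]
colface [np.float64(0.4424696429469828), np.float64(-0.1627912442836489), np.float64(0.17049030427848036)] [[275.4168 158.0402]] [[365.8389 244.0129]]
colmid [np.float64(0.4424696429469828), np.float64(-0.16679124428364892), np.float64(0.17049030427848036)] [[274.1175 158.1976]] [[367.1606 244.0473]]
[ 0.4419 -0.0769  0.07  ]
```

```bash
python3 - <<'E'
from cell import bot
from h import *
C=load(bot)
bot.move_linear([.4400,-.2190,.1300],.06); bot.wait(.6)
p=bot.read_position();print(p,bot.read_ft_force(),np.abs(bot.read_joint_vel()).max(),bot.read_gripper_width(),bot.read_clock())
im=bot.camera("scene");crop(im,240,120,100,90,7,"pics/n_s.png");cv2.imwrite("pics/ns_full.png",im[:,:,::-1]);crop(im,345,120,80,80,7,"pics/n_c.png")
im=bot.camera("top");crop(im,310,190,100,80,7,"pics/n_t.png");cv2.imwrite("pics/nt_full.png",im[:,:,::-1])
E
```

```text
[ 0.44   -0.219   0.1301] [ 0.6816 -0.1601 -2.2608] 0.002341079122815176 0.19908599637353727 34.6833
```

View pics/n_s.png

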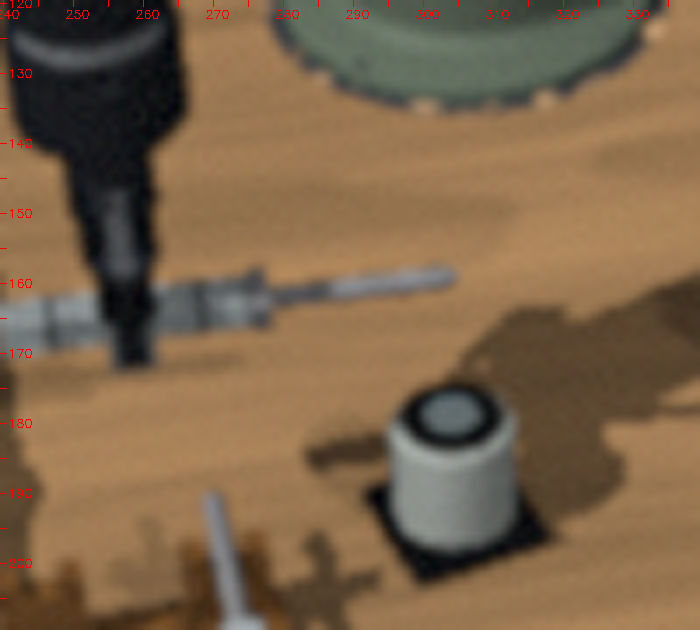

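View pics/n_t.png

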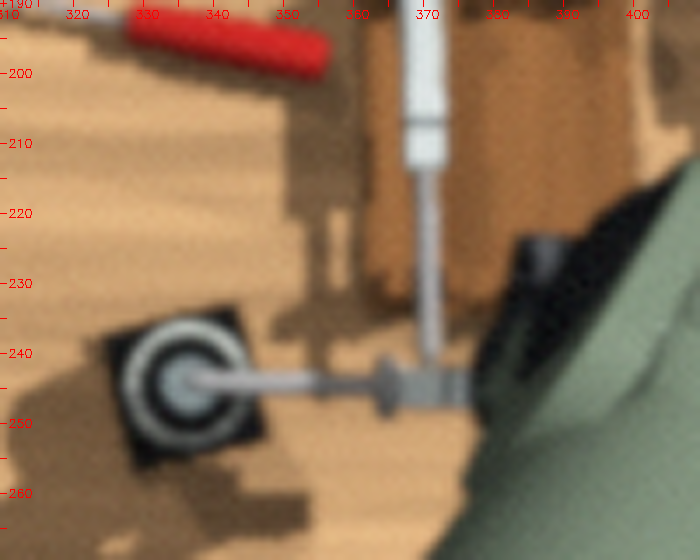

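View pics/n_c.png

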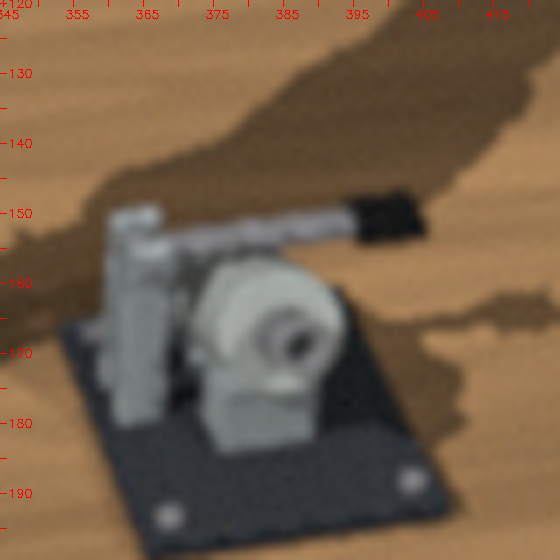

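View pics/nt_full.png

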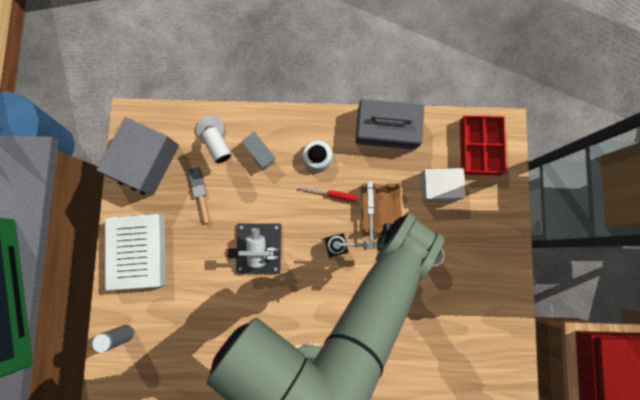

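```bash
python3 - <<'E'
import cv2,numpy as np
a=cv2.imread('pics/pr_s.png').astype(float);b=cv2.imread('pics/n_c.png').astype(float)
for x0,y0,w,h in [(130,70+40,60,400-60),(190,290,90,70),(250,300,90,55)]:
    pass
# use saturation-like (R-B) : wood high, steel low; centroid of steel band
for u in range(190,345,15):
    r=[]
    for im,off in((a,105),(b,0)):
        y0=(140-105)*7 if off else (140-120)*7
        col=(im[y0:y0+105,u-4:u+5,2]-im[y0:y0+105,u-4:u+5,0]).mean(1)
        i=np.argmax(col<35);r.append(round(140+i/7,2))
    print(u,r)
E
```

```text
190 [np.float64(153.0), np.float64(151.86)]
205 [np.float64(152.57), np.float64(151.57)]
220 [np.float64(152.43), np.float64(151.29)]
235 [np.float64(152.14), np.float64(151.0)]
250 [np.float64(151.57), np.float64(150.57)]
265 [np.float64(151.57), np.float64(150.57)]
280 [np.float64(151.29), np.float64(150.14)]
295 [np.float64(151.0), np.float64(149.71)]
310 [np.float64(150.57), np.float64(149.57)]
325 [np.float64(150.29), np.float64(149.29)]
340 [np.float64(140.0), np.float64(148.57)]
```

```bash
python3 - <<'E'
from cell import bot
print(bot.read_position(),bot.read_clock());bot.close_job()
E
```

```text
[ 0.44002028 -0.21902402  0.13004728] 34.7833
the job is handed in; nothing more can be done
```

The job was handed in at 34.8 s, with every step done in the order asked; no verdict is reported.

- **Clamp:** I pressed it down to a hard stop at z = 0.112 m, which is the expected height for fully down. It was pressed twice, at about 11 N. The last picture shows it still down, with the arm at the same slope as when it was pressed.
- **Gauge rod:** I took the collared rod from its slot and slid it down the tube with almost no side load. The collar met a hard stop twice, 82 mm past the point where I had placed the mouth. The text gives 85 mm, but the pictures later put the tip about 3 mm farther back than I had assumed, which accounts for the gap. I then drew the rod right out.
- **Final hold:** The rod is held level and still, turned sideways so both cameras could see it.
  - **Level:** Triangulated just before the last small move, tip and collar agreed within about 0.3 mm in height.
  - **Over the lens:** After that move the top picture puts the tip within a few millimetres of the lens centre. Its height, about 8 cm above the lens, comes from the arm's own reading.
  - **Contact:** Nothing in the pictures shows the rod touching anything, and the other things look unmoved.

**Checks that disagreed:**
- The two cameras differed by about 5 mm. A look at the fingertips at a known position showed the scene camera was off, so I corrected it and trusted the top camera.
- The first touch of the raised clamp arm did not trip its 3 N force stop, because the arm moves so easily.
- In the clamp's before/after comparison the arm is shifted by about 1 pixel all along, with no tilt. I took that as shadow.

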